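# Take the combination lock off the dish bay and hold it up

## Task

The sample safe has two locked bays: look through the lids and open the combination lock of the bay that holds the culture dishes, turning its dial clockwise click by click until you feel the opening notch and the shackle jumps, then pulling the shackle open. Lift the open lock out of the hasp and finish with it held motionless in the gripper, not put down, dial upward and at least 10 cm above the safe. Leave the other lock and the things on the bench alone.

Things in the scene. Friction and masses are not known exactly. Their poses are not given: they have to be found in the camera images.
- safe: two-bay sample safe, grey steel box 164 (x) x 270 (y) x 78 mm, fixed; origin under its centre on the table, x to its back, y to its left. Front 80 mm: closed deck with a lock before each bay; behind: left bay (centre y +65) and right bay (y -65) under locked lids with clear windows, contents seen from above. Deck and lids are level at 78 mm; the hasp leaf on the lid rises to 84 mm at its knuckle
- dish_stack: stack of three clear round culture dishes, 60 mm across, 47 mm high, shut in one of the two bays (which one differs from start to start); origin under its centre. It tells which lock is wanted
- tube_tray: white tray with two screw-cap tubes lying side by side, 70 x 114 mm, shut in the other bay; origin under its centre
- lock_left: combination lock of the left bay, 0.3 to 0.5 kg, loose, lying on a steel seat between two cheeks 10 mm high that keep it from twisting (2 mm play); dial up, shackle through the eye towards the safe's back. Grey metal body 54 (x) x 50 (y) x 28 mm; origin under its centre, x towards the shackle, z up along the dial's axis. It can slide 4 mm along x before the body meets the eye
- dialgrip_left (a point): centre, at mid height, of the black round fluted dial, 36 mm across, 15 mm high. Body's top face 8 mm below this point; eye and cheeks are lower, so fingers may stand at any yaw. Clicks every 30 degrees (0.15 N m). The number is unknown: the opening notch is 1 to 5 clicks clockwise (seen from above); there the shackle jumps out 5 mm and the dial turns no further. Until then it cannot be drawn
- pointer_left (a point): outer end of the white pointer line on top of the left lock's dial, 15 mm from its axis: shows how far the dial has turned (it does not show the opening number)
- shackle_left (a joint): how far this lock's shackle is drawn out of its body along the lock's x, m: about 0 locked (-0.002 to 0 as the dial clicks), 0.005 once the opening notch is found, 0.016 fully drawn (stop). Beyond 0.005 it takes 1 to 7 N to draw and stays where it is left
- bow_left (a point): point midway between the shackle's two legs, at the height of their axes, where they are gripped across (along the lock's y): round bar 8 mm thick, legs 40 mm over the outside, parallel to the lock's x. 28 mm from the body when locked; moves with the shackle, whose end is 18 mm farther on. Pull along the lock's +x: the body stops at the eye, then the shackle draws out
- eye_left (a point): centre of the fixed steel eye round the shackle's short leg (16 mm to the lock's +y): arch 5 mm thick along x, 25 mm wide, opening 15 mm wide, top 107 mm above the table. Fully drawn, there is a 12 mm gap between the leg's end and the body; with the eye in this gap (body drawn up to the eye, then eased back 1 to 2 mm) the lock lifts straight up and off
- lock_right: combination lock of the right bay, 0.3 to 0.5 kg, loose, lying on a steel seat between two cheeks 10 mm high that keep it from twisting (2 mm play); dial up, shackle through the eye towards the safe's back. Grey metal body 54 (x) x 50 (y) x 28 mm; origin under its centre, x towards the shackle, z up along the dial's axis. It can slide 4 mm along x before the body meets the eye
- dialgrip_right (a point): centre, at mid height, of the black round fluted dial, 36 mm across, 15 mm high. Body's top face 8 mm below this point; eye and cheeks are lower, so fingers may stand at any yaw. Clicks every 30 degrees (0.15 N m). The number is unknown: the opening notch is 1 to 5 clicks clockwise (seen from above); there the shackle jumps out 5 mm and the dial turns no further. Until then it cannot be drawn
- pointer_right (a point): outer end of the white pointer line on top of the right lock's dial, 15 mm from its axis: shows how far the dial has turned (it does not show the opening number)
- shackle_right (a joint): how far this lock's shackle is drawn out of its body along the lock's x, m: about 0 locked (-0.002 to 0 as the dial clicks), 0.005 once the opening notch is found, 0.016 fully drawn (stop). Beyond 0.005 it takes 1 to 7 N to draw and stays where it is left
- bow_right (a point): point midway between the shackle's two legs, at the height of their axes, where they are gripped across (along the lock's y): round bar 8 mm thick, legs 40 mm over the outside, parallel to the lock's x. 28 mm from the body when locked; moves with the shackle, whose end is 18 mm farther on. Pull along the lock's +x: the body stops at the eye, then the shackle draws out
- eye_right (a point): centre of the fixed steel eye round the shackle's short leg (16 mm to the lock's +y): arch 5 mm thick along x, 25 mm wide, opening 15 mm wide, top 107 mm above the table. Fully drawn, there is a 12 mm gap between the leg's end and the body; with the eye in this gap (body drawn up to the eye, then eased back 1 to 2 mm) the lock lifts straight up and off
- timer: digital lab timer, 66 x 62 x 18 mm, bystander; origin under its centre
- marker: marker pen, 12 x 128 x 13 mm, bystander; origin under its centre
- tweezers: plastic tweezers, 11 x 134 x 9 mm, bystander; origin under its centre
- label_roll: roll of white tape, 60 x 60 x 19 mm, bystander; origin under its centre
There are look-alikes about, which are no part of the job. What is shaped like the lock_left but pink is not meant.

How it is judged (in metres and radians):
On the way:
1. the shackle of the dish bay's lock is drawn open while the lock still lies in its seat (((y of dish_stack in the frame of safe above 0 m and value of joint shackle_left above 0.01 m and height (world z) of lock_left below 0.098 m) or (y of dish_stack in the frame of safe below 0 m and value of joint shackle_right above 0.01 m and height (world z) of lock_right below 0.098 m))), for 0.1 s.
At the end, for the whole second after the job is handed in: the dish bay's lock is in the fingers (over 1 N), shackle drawn over 10 mm, underside over 170 mm above the table (the safe's top is at 78), dial within 0.5 rad of straight up, under 0.05 m/s, off the safe; the other lock shut and within 20 mm of its place (((y of dish_stack in the frame of safe above 0 m and value of joint shackle_left above 0.01 m and height (world z) of lock_left above 0.17 m and angle between lock_left's own z axis and vertical below 0.5 rad and contact force between lock_left and the fingers above 1 N and contact force between lock_left and safe below 0.1 N and linear speed of lock_left below 0.05 m/s and value of joint shackle_right below 0.003 m and distance of lock_right from where it was at the start of the episode below 0.02 m) or (y of dish_stack in the frame of safe below 0 m and value of joint shackle_right above 0.01 m and height (world z) of lock_right above 0.17 m and angle between lock_right's own z axis and vertical below 0.5 rad and contact force between lock_right and the fingers above 1 N and contact force between lock_right and safe below 0.1 N and linear speed of lock_right below 0.05 m/s and value of joint shackle_left below 0.003 m and distance of lock_left from where it was at the start of the episode below 0.02 m))); the arm keeps its last pose, push and grip.
It fails at once if the other bay's lock is dialled (pointer moved over 22 mm), opened or moved over 20 mm ((y of dish_stack in the frame of safe above 0 m and (distance of lock_right from where it was at the start of the episode above 0.02 m or distance of pointer_right from where it was at the start of the episode above 0.022 m or value of joint shackle_right above 0.003 m)) or (y of dish_stack in the frame of safe below 0 m and (distance of lock_left from where it was at the start of the episode above 0.02 m or distance of pointer_left from where it was at the start of the episode above 0.022 m or value of joint shackle_left above 0.003 m))).
It fails at once if a bystander (timer, marker, tweezers, tape roll) is moved over 30 mm (distance of any of timer, marker, tweezers, label_roll from where it was at the start of the episode above 0.03 m).
It also fails if it takes over 64 s, if anything falls off the work surface, if the arm or the gripper's body presses on something with over 40 N, if the wrist force passes 120 N, or if a joint passes its speed limit or range.

## Robot

A 6-joint arm with a two-finger parallel gripper is mounted at the origin on a cart in front of the work surface, level with it; the furniture and walls round the work are solid. World frame = base frame: x ahead of the robot, y to its left, z up, the work surface at z = 0. Lengths are in m, angles in degrees, forces in N, time in s.
With the tool pointing down it reaches from about 0.35 to 0.875 m from the base axis. Payload 4.2 kg.
Tool frame: the origin (TCP) lies midway between the tips of the shut fingers; the grasp point (between the pads) lies 19 mm behind it; z points along the fingers, y is the line along which they close (so a half turn about z gives the same grasp; the last joint's range is limited). The gripper opens to 87 mm and grips with 3 to 60 N. Pads are 19 mm wide; open, the fingers measure 117 mm over their backs; the gripper's body (75 mm by 190 mm) begins 51 mm behind the grasp point.
Start: joints at [78.931, 22.042, 0.453, 0, -68.411, -14.817], TCP at [0.273, 0.562, 0.223] pointing down, gripper open.
Joint ranges: [-179.83, 179.83], [-69.29, 118.12], [-61.27, 80.66], [-181.25, 117.63], [-171.15, -9.14], [-177.46, 177.46]. Speed limits (degrees/s): [159.86, 159.86, 180, 180, 180, 180].

## Interface

Orientations are given as [roll, pitch, yaw] about the fixed x, y, z axes, in that order (R = Rz(yaw) Ry(pitch) Rx(roll)).
In Python, from workcell import env gives the robot as it stands. The module is installed in compiled form; this text tells all that it offers. Calls block until the motion is done:
- env.goto(position, orientation): joint-space move of the TCP to a pose.
- env.move_straight(position, rotation=None, rate=0.15, force_limit=None): straight line of the TCP; rotation=None keeps the orientation; rate is the mean speed in m/s. With force_limit (N) it stops when the force on the tool has changed by that much, and returns True; else False.
- env.set_joints(angles): joint-space move.
- env.gripper_to(opening, grasp_force=None): opening from 0.0 (shut) to 1.0 (fully open); grasp_force is the grip in N (None keeps the last); returns when the fingers have stopped.
- env.dwell(seconds).
- env.inverse_kinematics(position, orientation): joint angles nearest the present ones, or None.
- env.read_state(): the state.
- env.grab_frame(name): name is "scene" or "top" or "wrist"; returns a dict with "image" (420x560x3 uint8, blue, green, red), "fx", "fy", "cx", "cy" (pixels), "position" and "orientation" of the camera in the world. Camera axes: x right, y up, looking along -z (the intrinsics and any distortion apply to the point x, -y, -z); pixel columns grow to the right and rows downward; lengths in m; the calibration is good to about 2 mm. A picture is of the moment at which its call begins. There is no depth.
A pose or a line that the arm cannot do raises env.Unreachable and nothing moves.
- env.close_job(): hands the job in; it is judged then, once.
Trained networks look in a picture, given as the dict that the camera call returned (one of the last four; its "shot" number tells which), for a name from the list of things; names that differ only in an ending like _2 or _b are one class to them, and where a whole thing is asked for, a point or a joint stands for the part that bears it (a point fixed in the world has none). Each returns a list of dicts, best first, with "score" (0 to 1); they miss things now and then, are a little off and sometimes report something else, mostly with a low value. They report only what shows in the picture. A call takes as long as a camera call. They do not tell look-alikes from the thing itself.
- env.search_frame(picture, thing): "xyz" ([x, y, z] in m, in world coordinates, good to about 4 mm: the middle of the surface that is visible of it).
- env.trace(picture, thing): "mask" (420x560 bool, what is visible of it).
The state is a dict: "clock": time; "joint_positions": joint angles; "qvel": joint speeds; "joint_torque": joint torques, N m; "position": TCP position; "tool_rot": TCP orientation; "force": force on the tool from outside, world axes, zero at the start; "wrist_torque": the same for the moment, N m; "opening": opening from 0.0 (shut) to 1.0 (fully open); "finger_force": force on a finger pad.
Only numpy, scipy, OpenCV 4.12 (cv2) and the standard library are available. Lean on these libraries where they do the work, as an engineer would, in place of code of your own. Each camera call takes 0.05 s, during which the arm holds its last target. There are 200 camera calls.

## Working session

There is one attempt and no reset: what is moved stays moved. The work goes in short steps, each a Python script; the robot and the scene stay as the last script left them, time stands still between calls to the robot, and variables do not carry over. Pictures are saved under pics/ and viewed, at most 11 in all, crops included, and the job is handed in when it is done.

```bash
mkdir -p pics
cat > h.py <<'E'
import numpy as np, cv2
from workcell import env
from scipy.spatial.transform import Rotation as Ro
def pr(*a): print(*[np.round(x,4).tolist() if not isinstance(x,str) else x for x in a])
def cam(f):
    o=np.array(f["orientation"],float)
    R=Ro.from_euler('xyz',o,degrees=True).as_matrix() if o.size==3 else (Ro.from_quat(o).as_matrix() if o.size==4 else o)
    return R,np.array(f["position"])
def proj(f,p):
    R,t=cam(f); q=R.T@(np.array(p)-t)
    return [f["fx"]*q[0]/-q[2]+f["cx"], f["fy"]*-q[1]/-q[2]+f["cy"]]
def ray(f,u,v):
    R,t=cam(f); d=R@np.array([(u-f["cx"])/f["fx"],-(v-f["cy"])/f["fy"],-1.]); return t,d/np.linalg.norm(d)
def plane(f,u,v,z):
    t,d=ray(f,u,v); return t+d*(z-t[2])/d[2]
def tri(obs):
    A=np.zeros((3,3));b=np.zeros(3)
    for f,u,v in obs:
        t,d=ray(f,u,v);P=np.eye(3)-np.outer(d,d);A+=P;b+=P@t
    return np.linalg.solve(A,b)
E
python3 - <<'E'
from h import *
F={n:env.grab_frame(n) for n in("top","scene")}
for n,f in F.items():
    cv2.imwrite(f"pics/{n}0.png",f["image"]); print(n,{k:v for k,v in f.items() if k!="image"})
for th in["safe","dish_stack","tube_tray","lock_left","lock_right","dialgrip_left","pointer_left","pointer_right","bow_left","eye_left","timer","marker","tweezers","label_roll"]:
  for n,f in F.items():
    for d in env.search_frame(f,th)[:4]:
        pr(th,n,d["score"],d["xyz"],proj(f,d["xyz"]))
print(env.read_state())
E
```

```text
top {'fx': 395.19352678343154, 'fy': 395.19352678343154, 'cx': 286.1334862931618, 'cy': 209.1553657230436, 'position': array([ 0.28621009, -0.12947582,  1.25041523]), 'orientation': array([ 9.44850048e+00, -2.77625986e-02, -8.92202272e+01]), 'shot': 1}
scene {'fx': 391.1444946744272, 'fy': 391.1444946744272, 'cx': 281.20057918563344, 'cy': 210.11324475703026, 'position': array([ 0.10355493, -0.704106  ,  0.69757921]), 'orientation': array([ 47.47104938,   0.71399783, -34.30466013]), 'shot': 2}
safe top 0.96 [0.5408, -0.2778, 0.0793] [336.0653, 190.3797]
safe scene 0.88 [0.5127, -0.3385, 0.0722] [348.3251, 257.9677]
safe scene 0.55 [0.4981, -0.2009, 0.1192] [303.7011, 207.6218]
dish_stack scene 0.21 [0.4994, -0.2036, 0.1225] [304.9544, 206.9537]
tube_tray top 0.51 [0.5169, -0.3451, 0.0957] [359.4204, 197.3762]
tube_tray scene 0.48 [0.5198, -0.3982, 0.0532] [369.6917, 281.0574]
tube_tray scene 0.18 [0.3743, 0.1018, 0.0082] [200.1387, 194.3931]
lock_left top 0.95 [0.4536, -0.0307, 0.0315] [254.9431, 219.9702]
lock_left top 0.6 [0.5002, -0.2052, 0.1134] [312.8121, 201.1629]
lock_left top
[... 1968 characters left out ...]
 161.1927]
{'clock': 1.5, 'joint_positions': array([ 7.89293321e+01,  2.20396639e+01,  4.52165449e-01, -2.13809375e-05,
       -6.84119818e+01, -1.48169557e+01]), 'qvel': array([ 0.03454309,  0.05633195,  0.02543098, -0.05861551,  0.01932624,
       -0.09861132]), 'joint_torque': array([ 9.27429865e-04, -3.90466046e+01,  1.87617356e+01,  4.22426015e+00,
        1.54474529e-02, -2.26431882e-05]), 'position': array([0.2728433 , 0.56226605, 0.22256812]), 'tool_rot': array([-1.79999503e+02,  1.52129414e-04, -2.58876315e+01]), 'force': array([ 0.13068155, -0.44826989,  0.24152083]), 'wrist_torque': array([-0.01242171, -0.0182863 , -0.07003211]), 'finger_force': 0.0, 'opening': 0.9992106659843638}
```

Run:
```python
import cv2
a=cv2.imread("pics/top0.png")[140:270,220:420]; cv2.imwrite("pics/topc.png",cv2.resize(a,None,fx=4,fy=4,interpolation=cv2.INTER_CUBIC))
a=cv2.imread("pics/scene0.png")[150:350,200:460]; cv2.imwrite("pics/scc.png",cv2.resize(a,None,fx=3,fy=3,interpolation=cv2.INTER_CUBIC))
```

```text
(no output)
```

View pics/topc.png

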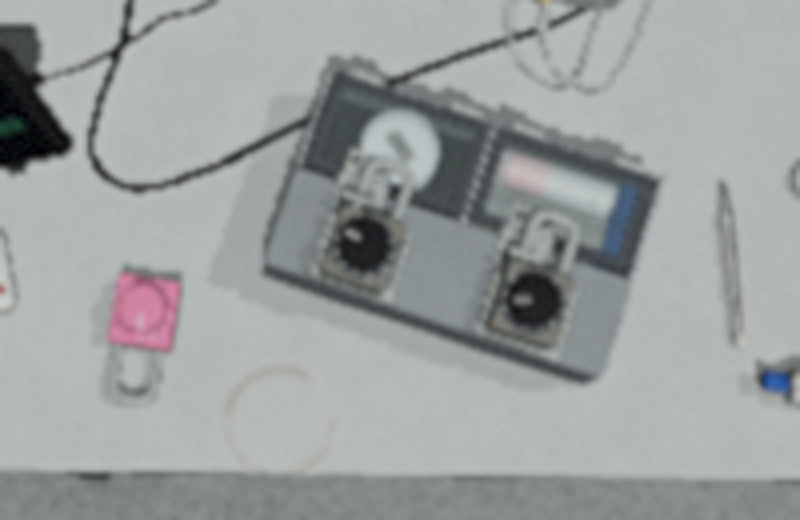

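View pics/scc.png

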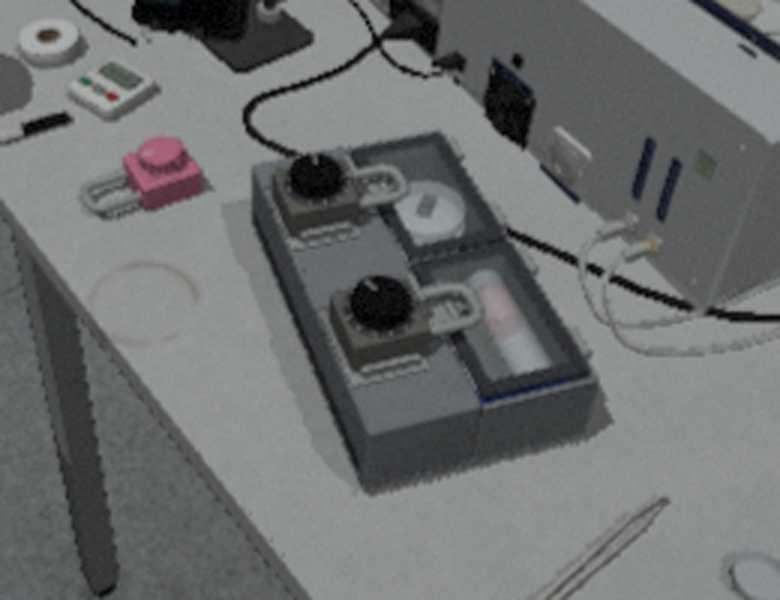

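The dish stack is in the left bay, at top crop (400,150), so lock_left is wanted. Candidates:
- Grey lock on the safe, left, at top px (311,200), before the dish bay: this one fits.
- Grey lock at (353,214), before the tube bay: the other lock.
- Pink lock at (255,218), on the bench: the look-alike.

Next I move to a wrist view, which also serves as the enlarged confirmation.

Run:
```python
from h import *
s=env.read_state(); p=s["position"]
env.move_straight([p[0]*.85,p[1]*.85,0.36],rate=0.25)
env.goto([0.49,-0.21,0.34],[180,0,-19])
pr(env.read_state()["joint_positions"])
fs=[env.grab_frame("wrist")]
env.move_straight([0.46,-0.16,0.30],rate=0.2); fs.append(env.grab_frame("wrist"))
import pickle; pickle.dump(fs,open("fs.pkl","wb"))
for i,f in enumerate(fs):
    cv2.imwrite(f"pics/w{i}.png",f["image"]); pr(f["position"],f["orientation"])
    for th in["lock_left","dialgrip_left","pointer_left","bow_left","dish_stack"]:
        for d in env.search_frame(f,th)[:3]: pr(th,d["score"],d["xyz"],proj(f,d["xyz"]))
cv2.imwrite("pics/w01.png",cv2.resize(np.hstack([f["image"] for f in fs]),(800,300)))
print(env.read_state()["clock"])
```

```text
[-5.6892, 9.4637, -0.2722, -0.0044, -80.257, 76.7501]
[0.5659, -0.2344, 0.5014] [-16.7677, 0.0923, -108.9089]
lock_left 0.79 [0.4635, -0.0423, 0.0258] [192.3122, 220.0546]
lock_left 0.7 [0.5106, -0.205, 0.1092] [272.5425, 170.5778]
lock_left 0.44 [0.509, -0.5, 0.0023] [450.492, 100.7093]
dialgrip_left 0.82 [0.5012, -0.1977, 0.1267] [269.2661, 181.4637]
dialgrip_left 0.78 [0.4652, -0.0338, 0.0459] [183.6087, 224.6289]
pointer_left 0.89 [0.4647, -0.0303, 0.0425] [182.4304, 224.8644]
pointer_left 0.71 [0.4994, -0.198, 0.123] [270.046, 182.1361]
pointer_left 0.21 [0.4722, -0.3249, 0.1084] [367.2652, 168.6107]
bow_left 0.69 [0.5535, -0.2242, 0.0965] [275.7507, 133.845]
bow_left 0.67 [0.4244, -0.0419, 0.0151] [202.7786, 238.0836]
dish_stack 0.62 [0.5119, -0.3462, 0.0968] [373.1739, 133.7186]
[0.5361, -0.1847, 0.4624] [-16.6648, 0.0617, -108.8771]
lock_left 0.94 [0.5105, -0.2015, 0.1103] [300.6781, 139.527]
lock_left 0.89 [0.46, -0.0374, 0.0264] [204.6945, 204.3346]
dialgrip_left 0.74 [0.4658, -0.0351, 0.045] [198.5979, 204.5708]
dialgrip_left 0.63 [0.4996, -0.2005, 0.1279] [303.8714, 150.2278]
dialgrip_left 0.35 [0.4616, -0.3154, 0.1268] [412.5082, 149.037]
pointer_left 0.97 [0.4637, -0.0365, 0.0444] [200.1536, 205.4713]
pointer_left 0.64 [0.4976, -0.1965, 0.1202] [300.5261, 152.4669]
pointer_left 0.55 [0.5142, -0.3456, 0.1006] [419.5085, 93.9176]
bow_left 0.77 [0.5544, -0.2206, 0.0994] [304.2635, 96.2721]
bow_left 0.6 [0.4125, -0.0219, 0.0181] [208.6509, 233.0211]
6.0167
```

View pics/w0.png

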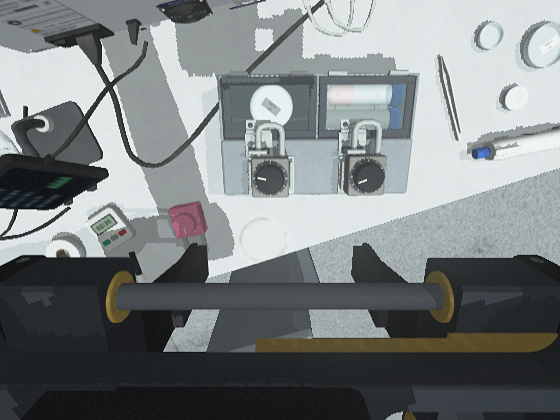

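View pics/w1.png

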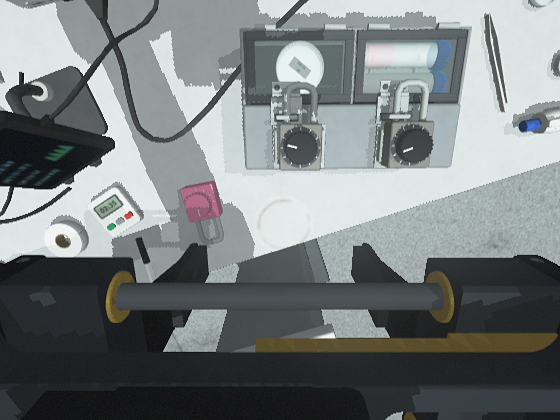

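Wrist views: the dish stack is at (270,103) in w0, left bay. Its grey lock has the dial at (270,177) in w0 and (300,147) in w1, bow end near (270,121) and (301,80). The pink look-alike lies on the bench at (188,220). Now the dial and shackle more precisely.

Run:
```python
from h import *; import pickle
fs=pickle.load(open("fs.pkl","rb")); obs=[]
for f,(u,v) in zip(fs,[(269,178),(300,148)]):
    g=cv2.cvtColor(f["image"],cv2.COLOR_BGR2GRAY); m=np.zeros_like(g); cv2.circle(m,(u,v),26,255,-1)
    b=((g<70)&(m>0)).astype(np.uint8); b=cv2.morphologyEx(b,cv2.MORPH_CLOSE,np.ones((5,5)))
    b=cv2.morphologyEx(b,cv2.MORPH_OPEN,np.ones((7,7)))
    c=max(cv2.findContours(b,0,2)[0],key=cv2.contourArea); e=cv2.fitEllipse(c); pr(e[0],e[1]); obs.append((f,*e[0]))
P=tri(obs); pr("dial",P, [np.linalg.norm(np.array(proj(f,P))-[u,v]) for f,u,v in obs])
for (f,u,v) in obs: pr(plane(f,u,v,0.127))
pr("bowend",tri([(fs[0],270,121),(fs[1],301,80)]))
# predicted overlay
P[2]=0.124; y=np.radians(-18.9); X=np.array([np.cos(y),np.sin(y),0]);Y=np.array([-X[1],X[0],0])
im=fs[1]["image"]; u,v=map(int,obs[1][1:]); x0,y0=u-60,v-85
big=cv2.resize(im[y0:y0+130,x0:x0+130],None,fx=4.5,fy=4.5,interpolation=cv2.INTER_CUBIC)
L=P-[0,0,.036]; Z=np.array([0,0,1])
pts=[P+Z*.0075, L+.014*Z+X*.055, L+.014*Z+X*.073]+[L+.014*Z+X*.055+s*Y*.020 for s in(1,-1)]+[L+.028*Z+X*a*.027+Y*b*.025 for a in(1,-1) for b in(1,-1)]
for q in pts:
    a=(np.array(proj(fs[1],q))-[x0,y0])*4.5; cv2.circle(big,tuple(int(t) for t in a),3,(0,0,255),-1)
cv2.imwrite("pics/ov.png",big)
```

```text
Traceback (most recent call last):
ValueError: max() iterable argument is empty
```

```bash
cat > dial.py <<'E'
from h import *
def dial(f,u,v,r):
    g=cv2.cvtColor(f["image"],cv2.COLOR_BGR2GRAY); m=np.zeros_like(g); cv2.circle(m,(int(u),int(v)),r,255,-1)
    vals=g[m>0]; t=cv2.threshold(vals,0,255,cv2.THRESH_OTSU)[0]
    b=((g<=t)&(m>0)).astype(np.uint8)
    b=cv2.morphologyEx(cv2.morphologyEx(b,cv2.MORPH_CLOSE,np.ones((3,3))),cv2.MORPH_OPEN,np.ones((5,5)))
    c=max(cv2.findContours(b,0,2)[0],key=cv2.contourArea); return cv2.fitEllipse(cv2.convexHull(c)),t
E
cat > m.py <<'E'
from dial import *; import pickle
fs=pickle.load(open("fs.pkl","rb")); obs=[]
for f,(u,v) in zip(fs,[(270,179),(300,148)]):
    e,t=dial(f,u,v,23); pr(t,e[0],e[1]); obs.append((f,*e[0]))
P=tri(obs); pr("dial",P, [np.linalg.norm(np.array(proj(f,P))-[u,v]) for f,u,v in obs])
for (f,u,v) in obs: pr(plane(f,u,v,0.127))
pr("bowend",tri([(fs[0],270,121),(fs[1],301,80)]))
P=plane(*obs[1],.129); P[2]=0.124; y=np.radians(-18.9); X=np.array([np.cos(y),np.sin(y),0]);Y=np.array([-X[1],X[0],0])
im=fs[1]["image"]; u,v=map(int,obs[1][1:]); x0,y0=u-60,v-85
big=cv2.resize(im[y0:y0+130,x0:x0+130],None,fx=4.5,fy=4.5,interpolation=cv2.INTER_CUBIC)
L=P-[0,0,.036]; Z=np.array([0,0,1])
pts=[P+Z*.0075, L+.014*Z+X*.055, L+.014*Z+X*.073]+[L+.014*Z+X*.055+s*Y*.020 for s in(1,-1)]+[L+.028*Z+X*a*.027+Y*b*.025 for a in(1,-1) for b in(1,-1)]
for q in pts:
    a=(np.array(proj(fs[1],q))-[x0,y0])*4.5; cv2.circle(big,tuple(int(t) for t in a),3,(0,0,255),-1)
cv2.imwrite("pics/ov.png",big)
E
python3 m.py
```

```text
132.0 [269.4492, 175.5853] [37.9072, 42.3389]
121.0 [299.1879, 146.4477] [40.1615, 43.9469]
dial [0.5027, -0.1978, 0.094] [0.4761, 0.5421]
[0.5083, -0.2005, 0.127]
[0.5051, -0.1969, 0.127]
bowend [0.5716, -0.2223, 0.1007]
```

View pics/ov.png

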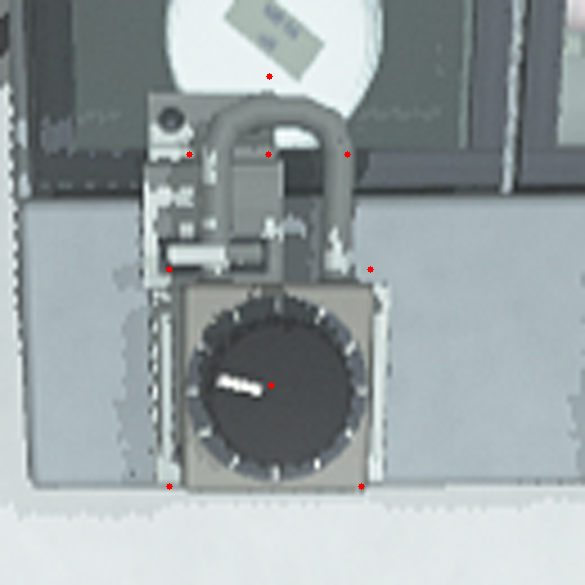

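The lock is confirmed: grey, dial at w1 px (300.5,148), dishes visible behind it. My ellipse was thrown off by the ring and shadow, so I'll take two wider-baseline views for height.

```bash
cat > m2.py <<'E'
from h import *; import pickle
y=np.radians(-18.9); X=np.array([np.cos(y),np.sin(y),0]);Y=np.array([-X[1],X[0],0])
c=np.array([.503,-.199,0]); fs=[]
for s in(1,-1):
    p=c-X*.075+s*Y*.07; p[2]=.24
    env.move_straight(p,rate=.2); fs.append(env.grab_frame("wrist"))
pickle.dump(fs,open("fs2.pkl","wb")); tiles=[]; obs=[]
for f in fs:
    g=[0,0]; q=proj(f,c+[0,0,.13]); x0,y0=int(q[0])-75,int(q[1])-105
    big=cv2.resize(f["image"][max(y0,0):y0+150,x0:x0+130],None,fx=3,fy=3,interpolation=cv2.INTER_CUBIC); y0=max(y0,0)
    gr=cv2.GaussianBlur(cv2.cvtColor(big,6),(5,5),0)
    R=395*.018/ (f["position"][2]-.13)*3
    h=cv2.HoughCircles(gr,cv2.HOUGH_GRADIENT_ALT if False else cv2.HOUGH_GRADIENT,1,30,param1=80,param2=15,minRadius=int(R*.75),maxRadius=int(R*1.1))
    pr(q,R,h[0][:3])
    for a in h[0][:3]: cv2.circle(big,(int(a[0]),int(a[1])),int(a[2]),(0,0,255),1)
    a=h[0][0]; obs.append((f,x0+a[0]/3,y0+a[1]/3)); tiles.append(big); print("off",x0,y0)
P=tri(obs); pr("dial",P,[np.array(proj(f,P))-[u,v] for f,u,v in obs])
for f in fs:
    for th in["dialgrip_left","bow_left"]:
        for d in env.search_frame(f,th)[:2]: pr(th,d["score"],d["xyz"])
h=min(t.shape[0] for t in tiles); cv2.imwrite("pics/two.png",np.hstack([t[:h] for t in tiles]))
print(env.read_state()["clock"])
E
python3 m2.py
```

```text
[359.967, 128.4135] 78.3362 [[214.5, 311.5, 71.0], [213.5, 44.5, 60.400001525878906], [185.5, 61.5, 78.80000305175781]]
off 284 23
[201.7266, 127.8282] 78.5049 [[240.5, 315.5, 73.30000305175781], [263.5, 52.5, 84.30000305175781], [288.5, 71.5, 64.19999694824219]]
off 126 22
dial [0.5037, -0.1992, 0.1135] [[-0.0292, 0.4504], [-0.0314, -0.4511]]
dialgrip_left 0.68 [0.4659, -0.0343, 0.0453]
bow_left 0.69 [0.5571, -0.2232, 0.0957]
dialgrip_left 0.9 [0.4995, -0.199, 0.1288]
dialgrip_left 0.88 [0.4656, -0.0332, 0.0441]
bow_left 0.92 [0.5532, -0.2211, 0.0981]
bow_left 0.59 [0.4119, -0.0237, 0.0166]
7.7167
```

View pics/two.png

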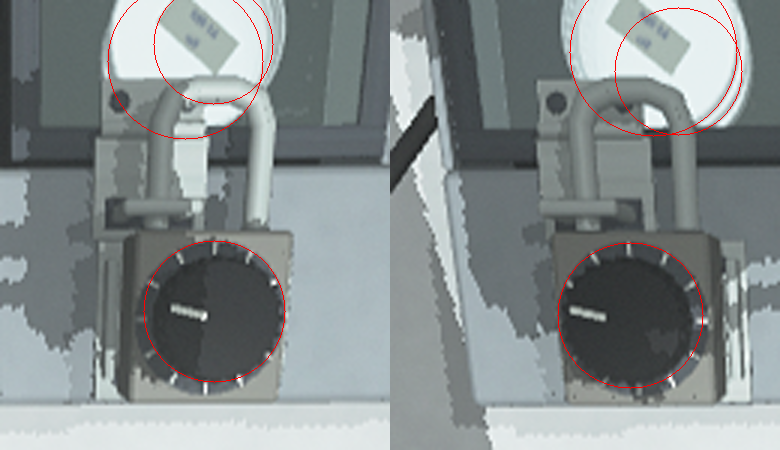

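Run:
```python
from h import *; import pickle
fs=pickle.load(open("fs2.pkl","rb")); pr(fs[0]["fx"],[f["position"] for f in fs])
T=lambda a,b:tri([(fs[0],284+a[0]/3,23+a[1]/3),(fs[1],126+b[0]/3,22+b[1]/3)])
D={}
for n,a,b in[("disc",(217,316),(236,316)),("ptr_out",(172,307),(180,309)),("ptr_in",(207,317),(215,317)),("apex",(215,77),(240,78)),("TR",(291,233),(319,235)),("TL",(135,232),(165,234))]:
    D[n]=T(a,b); pr(n,D[n])
for z in(.125,.1315,.135):
    c=proj(fs[0],[.503,-.199,z]); e=proj(fs[0],[.503,-.199+.018,z]); pr(z,np.hypot(*np.subtract(c,e))*3)
# body dims check: top disc centre from planes at .1315
for f,u,v in[(fs[0],284+217/3,23+316/3),(fs[1],126+236/3,22+316/3)]: pr(plane(f,u,v,.1315))
```

```text
295.9022 [[0.5308, -0.1335, 0.4023], [0.485, -0.266, 0.4017]]
disc [0.5031, -0.1988, 0.1182]
ptr_out [0.5104, -0.1851, 0.1241]
ptr_in [0.5045, -0.1943, 0.1249]
apex [0.5704, -0.2222, 0.0927]
TR [0.5184, -0.23, 0.105]
TL [0.5346, -0.184, 0.1035]
0.125 61.1231
0.1315 62.6066
0.135 63.4356
[0.5043, -0.1956, 0.1315]
[0.5024, -0.202, 0.1315]
```

Run:
```python
from h import *
c=[.5028,-.199]
env.gripper_to(0.50,20)
env.move_straight(c+[.17],rate=.2)
env.move_straight(c+[.135],rate=.1); env.dwell(.1)
r=env.move_straight(c+[.102],rate=.02,force_limit=4)
s=env.read_state(); pr(str(r),s["position"],s["force"],s["wrist_torque"],s["opening"],s["clock"])
```

```text
True [0.5028, -0.199, 0.1094] [0.1795, 0.6269, 3.6713] [0.2026, 0.1038, 0.0072] 0.5009 11.2417
```

Contact is at z 0.109, which is the body top. That agrees with my triangulation (dial top 0.1245). I grip the dial and start turning clockwise.

```bash
cat > turn.py <<'E'
from h import *
import sys
yaw0=-18.9
def st(tag):
    s=env.read_state(); pr(tag,s["tool_rot"][2],s["position"],s["force"],s["wrist_torque"][2],s["opening"]*.087,s["finger_force"],s["clock"])
E
python3 - <<'E'
from turn import *
p=[.5028,-.199,.1115]
env.move_straight(p,rate=.05)
env.gripper_to(0.2,25); st("grip")
for a in(10,20,30,36):
    env.move_straight(p,[180,0,yaw0-a],rate=.05); st(str(a))
f=env.grab_frame("wrist"); cv2.imwrite("pics/t1.png",f["image"])
E
```

```text
grip -19.0178 [0.5025, -0.1991, 0.1112] [-0.0266, -1.1002, -0.6279] 0.0376 0.0354 24.9999 11.8333
10 -28.7595 [0.5022, -0.1991, 0.1112] [-1.4513, -2.8791, -0.5756] -0.0041 0.0353 25.0001 12.1583
20 -38.6911 [0.502, -0.1992, 0.1113] [-2.7019, -2.0971, 0.0443] -0.0047 0.0351 25.0004 12.4833
30 -48.6585 [0.5033, -0.1989, 0.1113] [0.6589, -1.8065, -3.816] -0.0334 0.0352 24.9994 12.8083
36 -54.6349 [0.503, -0.1988, 0.1113] [0.4647, -0.4396, -2.7799] 0.0203 0.0351 24.9994 13.0667
```

View pics/t1.png

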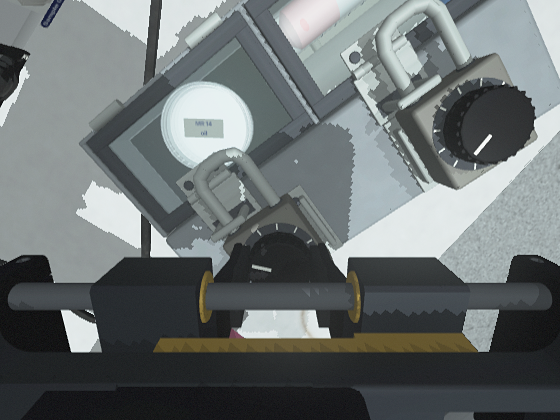

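```bash
cat >> turn.py <<'E'
p=[.5028,-.199,.1115]
def ptr():
    f=env.grab_frame("wrist"); g=cv2.cvtColor(f["image"],6)[255:282,252:335]
    m=cv2.moments((g>130).astype(np.uint8),True); return [m["m10"]/max(m["m00"],1)+252,m["m01"]/max(m["m00"],1)+255,m["m00"]],f
E
python3 - <<'E'
from turn import *
print(ptr()[0])
for a in range(42,73,6):
    env.move_straight(p,[180,0,yaw0-a],rate=.05); st(str(a)); 
    q,f=ptr(); pr(q)
    s=env.read_state()
    if abs(s["wrist_torque"][2])>.22: break
cv2.imwrite("pics/t2.png",f["image"])
E
```

```text
[282.21794871794873, 264.96153846153845, 78.0]
42 -60.6861 [0.5019, -0.1991, 0.1114] [-1.6783, -1.226, -1.5995] 0.0413 0.0353 25.0002 13.425
[269.1111, 266.6667, 63.0]
48 -66.6955 [0.5034, -0.1987, 0.1114] [0.6506, -0.1001, -3.2731] 0.0083 0.0352 24.9993 13.7333
[263.2333, 267.5333, 60.0]
54 -72.6685 [0.5033, -0.199, 0.1115] [1.0432, -0.5898, -2.746] -0.05 0.035 24.9992 14.0417
[278.4198, 265.5679, 81.0]
60 -78.6654 [0.503, -0.1989, 0.1115] [-0.1082, -1.2659, -4.5032] -0.0278 0.0353 24.999 14.35
[285.8605, 264.4651, 86.0]
66 -84.6622 [0.5028, -0.1989, 0.1115] [-0.4987, 0.3177, -3.3606] 0.0006 0.035 24.9993 14.6583
[287.2874, 264.1839, 87.0]
72 -90.6643 [0.5029, -0.1989, 0.1115] [0.035, -0.007, -3.7806] -0.0463 0.0352 24.9993 14.9667
[286.8023, 264.2907, 86.0]
```

Run:
```python
from h import *
for n in("t1","t2"):
    g=cv2.cvtColor(cv2.imread(f"pics/{n}.png"),6)
    k,l,s,c=cv2.connectedComponentsWithStats((g[235:300,235:345]>150).astype(np.uint8))
    pr(n,[[*(c[i]+[235,235]),*s[i][2:]] for i in range(1,k) if s[i][4]>8])
t=cv2.imread("pics/t1.png")[258:280,247:280]
r=cv2.matchTemplate(cv2.imread("pics/t2.png")[235:305,230:345],t,cv2.TM_CCOEFF_NORMED); print(cv2.minMaxLoc(r))
a,b=[cv2.resize(cv2.imread(f"pics/{n}.png")[120:320,150:380],None,fx=1.7,fy=1.7) for n in("t1","t2")]
cv2.imwrite("pics/t12.png",np.hstack([a,b]))
```

```text
t1 [[337.7814, 256.3826, 20.0, 35.0, 311.0], [260.88, 268.0, 19.0, 7.0, 50.0]]
t2 [[338.1011, 251.9473, 16.0, 41.0, 455.0], [261.0588, 267.9608, 19.0, 7.0, 51.0]]
(-0.24699565768241882, 0.9763062000274658, (75, 2), (17, 23))
```

View pics/t12.png

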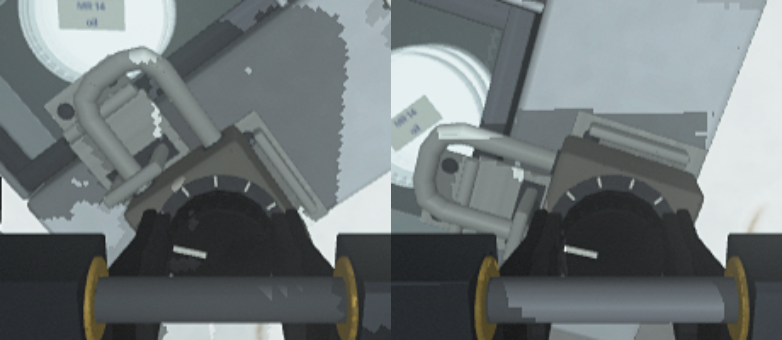

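The pointer sits still in the gripper view at (261,268), so the dial follows and there's no notch yet after 2 clicks. I carry on with blob tracking.

```bash
cat >> turn.py <<'E'
def ptr():
    f=env.grab_frame("wrist"); g=cv2.cvtColor(f["image"],6)[235:300,235:345]
    k,l,s,c=cv2.connectedComponentsWithStats((g>150).astype(np.uint8))
    q=[[*(c[i]+[235,235]),*s[i][2:]] for i in range(1,k) if 30<s[i][4]<80 and c[i][0]<90]; return q,f
E
python3 - <<'E'
from turn import *
for a in range(80,167,8):
    env.move_straight(p,[180,0,yaw0-a],rate=.05); st(str(a)); 
    q,f=ptr(); pr(q)
    if abs(env.read_state()["wrist_torque"][2])>.2 or (q and np.hypot(q[0][0]-261,q[0][1]-268)>2.5): break
cv2.imwrite("pics/t3.png",f["image"])
E
```

```text
80 -98.6583 [0.5029, -0.199, 0.1115] [0.9721, -0.9829, -3.8916] 0.0286 0.0355 24.9992 15.3083
[[261.4082, 268.0, 19.0, 7.0, 49.0]]
88 -106.6565 [0.5028, -0.199, 0.1115] [-0.139, -0.253, -3.6664] -0.0034 0.0355 24.9991 15.65
[]
96 -114.6438 [0.5015, -0.1993, 0.1116] [-4.3659, -2.2364, 0.104] 0.1461 0.0351 25.0002 15.9917
[]
104 -122.68 [0.5009, -0.1995, 0.1115] [-7.1764, -4.1782, 1.1861] 0.444 0.035 25.0002 16.3333
[]
```

Torque rose to 0.44 N m at about 96–104°, so the dial is blocked at click 3. I release it and check the shackle.

Run:
```python
from turn import *; import pickle
env.gripper_to(0.56)
s=env.read_state(); q=s["position"]; env.move_straight([q[0],q[1],.17],rate=.15)
y=np.radians(-18.9); X=np.array([np.cos(y),np.sin(y),0]);Y=np.array([-X[1],X[0],0])
c=np.array([.503,-.199,0]); P=c-X*.06; P[2]=.24
env.goto(P,[180,0,-18.9]); f=env.grab_frame("wrist"); pickle.dump(f,open("f3.pkl","wb"))
for th in("bow_left","dialgrip_left"):
    for d in env.search_frame(f,th)[:3]: pr(th,d["score"],d["xyz"],proj(f,d["xyz"]))
u,v=map(int,proj(f,c+X*.03+[0,0,.11])); pr([u,v])
cv2.imwrite("pics/o.png",cv2.resize(f["image"][max(v-75,0):v+75,u-75:u+75],None,fx=4,fy=4,interpolation=cv2.INTER_CUBIC)); st("x")
```

```text
bow_left 0.63 [0.4123, -0.0248, 0.0205] [182.9768, 243.3972]
bow_left 0.55 [0.5523, -0.2283, 0.098] [293.2943, 81.2012]
dialgrip_left 0.83 [0.4987, -0.1993, 0.128] [282.7073, 148.8697]
dialgrip_left 0.73 [0.5181, -0.3448, 0.0971] [422.3054, 75.0958]
dialgrip_left 0.56 [0.4658, -0.0322, 0.045] [164.6762, 212.0545]
[280, 109]
x -18.9184 [0.4462, -0.1796, 0.2397] [0.0166, 0.267, 0.6396] -0.0367 0.0486 0.0 19.225
```

View pics/o.png

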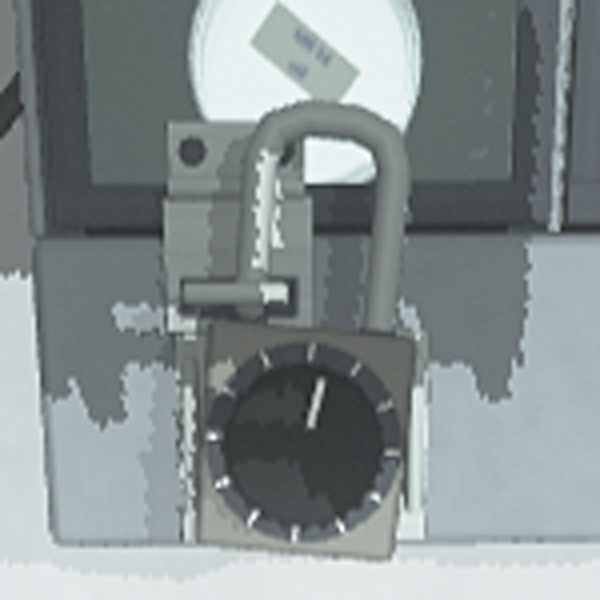

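The pointer has turned about 90° and the shackle end has moved out about 4 mm: the notch is found. Next I grip the shackle across its legs and pull.

Run:
```python
from turn import *; import pickle
f=pickle.load(open("f3.pkl","rb"))
y=np.radians(-19.5); X=np.array([np.cos(y),np.sin(y),0]);Y=np.array([-X[1],X[0],0])
B=plane(f,286.5,78.5,.095); pr("bow",B, "model",np.array([.502,-.1988,.095])+X*.06, plane(f,205+326/4,34+103/4,.095))
assert np.linalg.norm(B[:2]-(np.array([.502,-.1988])+X[:2]*.06))<.006
O=[180,0,-19.5]
env.gripper_to(0.68); env.goto([B[0],B[1],.17],O)
env.move_straight([B[0],B[1],.11],rate=.1); env.dwell(.1)
r=env.move_straight([B[0],B[1],.087],rate=.03,force_limit=5); st("down "+str(r))
env.gripper_to(0.2,30); st("grip")
if .036<env.read_state()["opening"]*.087<.046:
    q=np.array(env.read_state()["position"]); t=np.array([B[0],B[1],q[2]])
    for d in(.005,.010,.015,.020,.024):
        r=env.move_straight(t+X*d,rate=.02,force_limit=18); st(f"{d} {r}")
        pr("moved",(np.array(env.read_state()["position"])-q)@X)
        if r: break
```

```text
bow [0.5569, -0.2232, 0.095] model [0.5586, -0.2188, 0.095] [0.5722, -0.2283, 0.095]
down False -19.497 [0.5571, -0.2232, 0.0872] [0.0687, -0.9846, -0.2296] 0.0199 0.059 0.0 22.1333
grip -19.4921 [0.557, -0.2233, 0.0871] [-0.0324, 0.1805, -0.6643] 0.0178 0.0385 29.8163 22.65
0.005 False -19.5074 [0.5611, -0.225, 0.0869] [-2.9383, -0.8096, 0.4452] 0.123 0.0385 29.7653 23.05
moved 0.0045
0.01 False -19.4911 [0.5662, -0.2266, 0.0869] [-3.9208, -1.0596, -0.1692] 0.1955 0.0387 29.6762 23.45
moved 0.0097
0.015 False -19.4954 [0.5703, -0.2282, 0.0868] [-5.0475, -0.9037, 1.6662] 0.1921 0.0386 29.6221 23.85
moved 0.0142
0.02 False -19.5315 [0.5714, -0.2286, 0.0862] [-10.6433, 3.0712, 4.5436] 0.2983 0.0391 29.4784 24.25
moved 0.0153
0.024 False -19.5828 [0.5722, -0.2284, 0.0852] [-14.4359, 8.9947, 7.754] 0.2876 0.0389 29.6022 24.6
moved 0.016
```

The shackle reached its stop: free travel to about 15 mm, then the force rises. I ease off, release it, and look again before gripping the dial for the lift.

Run:
```python
from turn import *; import pickle
y=np.radians(-19.5); X=np.array([np.cos(y),np.sin(y),0]);Y=np.array([-X[1],X[0],0])
q=np.array([.5714,-.2283,.087])
env.move_straight(q-X*.0005,rate=.02); st("relax")
env.gripper_to(0.68); env.move_straight([q[0],q[1],.17],rate=.15)
c=np.array([.503,-.2,0]); P=c-X*.06; P[2]=.24
env.goto(P,[180,0,-18.9]); f=env.grab_frame("wrist"); pickle.dump(f,open("f4.pkl","wb"))
for th in("bow_left","dialgrip_left"):
    for d in env.search_frame(f,th)[:3]: pr(th,d["score"],d["xyz"],proj(f,d["xyz"]))
u,v=map(int,proj(f,c+X*.03+[0,0,.11])); pr([u-75,max(v-75,0)])
cv2.imwrite("pics/o2.png",cv2.resize(f["image"][max(v-75,0):v+75,u-75:u+75],None,fx=4,fy=4,interpolation=cv2.INTER_CUBIC)); st("x")
```

```text
relax -19.5091 [0.5718, -0.2282, 0.0871] [-0.2663, -0.1826, -0.2975] 0.0428 0.0386 29.832 25.2083
bow_left 0.75 [0.5653, -0.2308, 0.0988] [291.4099, 66.2413]
bow_left 0.7 [0.4117, -0.0237, 0.0162] [183.2646, 242.9727]
dialgrip_left 0.66 [0.5035, -0.1987, 0.1272] [280.1859, 144.2552]
dialgrip_left 0.56 [0.4642, -0.0341, 0.0481] [165.5824, 213.6478]
[207, 35]
x -18.916 [0.4469, -0.1801, 0.2387] [1.3228, -0.5259, 0.0149] -0.0254 0.0591 0.0 27.3917
```

View pics/o2.png

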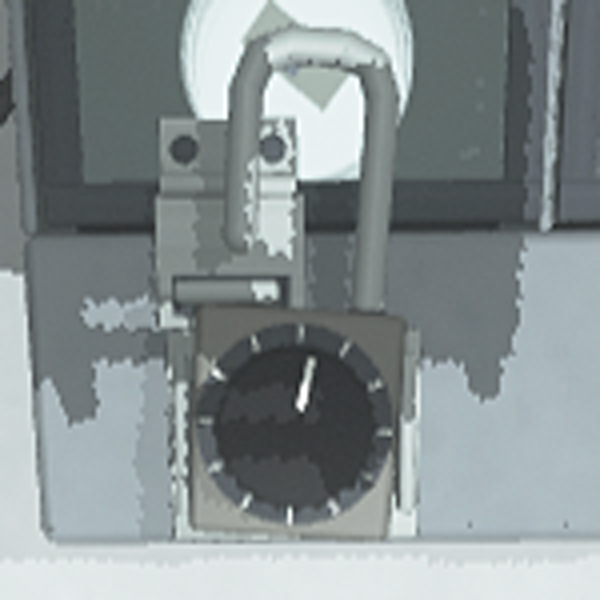

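The shackle is fully drawn and the short leg's end (240,245) is clear of the eye (230,290). I grip the dial, ease back and lift.

Run:
```python
from turn import *; import pickle
f=pickle.load(open("f4.pkl","rb"))
D=plane(f,280.7,142,.1235); pr("dial",D); assert np.hypot(D[0]-.5045,D[1]+.1995)<.006
y=np.radians(-20); X=np.array([np.cos(y),np.sin(y),0]); O=[180,0,-20]
env.gripper_to(0.52); D[2]=.16; env.goto(D,O); env.dwell(.1)
D[2]=.1115; r=env.move_straight(D,rate=.04,force_limit=5); st("down "+str(r))
env.gripper_to(0.2,45); st("grip")
if not r and abs(env.read_state()["opening"]*.087-.0355)<.003:
    q=np.array(env.read_state()["position"]); 
    r=env.move_straight(q+X*.004,rate=.015,force_limit=5); st("fwd "+str(r))
    q=np.array(env.read_state()["position"]); q=q-X*.0025
    env.move_straight(q,rate=.015); st("ease")
    r=env.move_straight(q+[0,0,.03],rate=.04,force_limit=14); st("lift "+str(r))
```

```text
dial [0.505, -0.1997, 0.1235]
down False -19.9982 [0.5052, -0.1997, 0.1118] [0.5268, -0.4685, 0.0313] -0.0055 0.0452 0.0 29.925
grip -19.9975 [0.5049, -0.2002, 0.1118] [-0.5729, -1.8594, 1.3562] 0.0165 0.0347 45.0006 30.3083
fwd True -20.0209 [0.5049, -0.2003, 0.1117] [-0.5097, 0.9468, 2.7989] 0.0068 0.0348 45.0012 30.525
ease -20.0193 [0.5031, -0.1996, 0.1118] [1.3185, -1.1966, 1.0267] -0.0256 0.0347 45.0 30.8
lift False -20.0369 [0.5022, -0.1994, 0.1414] [0.0867, 0.2793, -3.5306] -0.0283 0.0346 44.9986 31.7
```

Run:
```python
from turn import *
q=np.array(env.read_state()["position"]); q[2]=.27
env.move_straight(q,rate=.08); env.dwell(1); st("up")
for n in("wrist","scene"):
    f=env.grab_frame(n)
    for th in("lock_left","bow_left","lock_right"):
        for d in env.search_frame(f,th)[:2]: pr(n,th,d["score"],d["xyz"])
cv2.imwrite("pics/end.png",cv2.resize(f["image"][80:280,200:400],None,fx=3,fy=3)); st("x")
```

```text
up -20.0261 [0.5023, -0.1994, 0.27] [-0.4119, -0.0668, -3.8347] -0.0008 0.035 44.9985 34.45
wrist lock_left 0.64 [0.5238, -0.208, 0.2658]
wrist lock_left 0.64 [0.4695, -0.045, 0.027]
wrist bow_left 0.79 [0.5615, -0.2282, 0.257]
wrist lock_right 0.66 [0.4731, -0.3238, 0.1052]
scene lock_left 0.92 [0.4923, -0.2181, 0.2564]
scene lock_left 0.73 [0.4505, -0.0451, 0.029]
scene bow_left 0.65 [0.4129, -0.0306, 0.0185]
scene bow_left 0.61 [0.5568, -0.2302, 0.2571]
scene lock_right 0.76 [0.4596, -0.3339, 0.1104]
scene lock_right 0.4 [0.5118, -0.3451, 0.1]
x -20.0263 [0.5023, -0.1994, 0.27] [0.17, 0.205, -3.8425] 0.0045 0.035 44.9985 34.85
```

View pics/end.png

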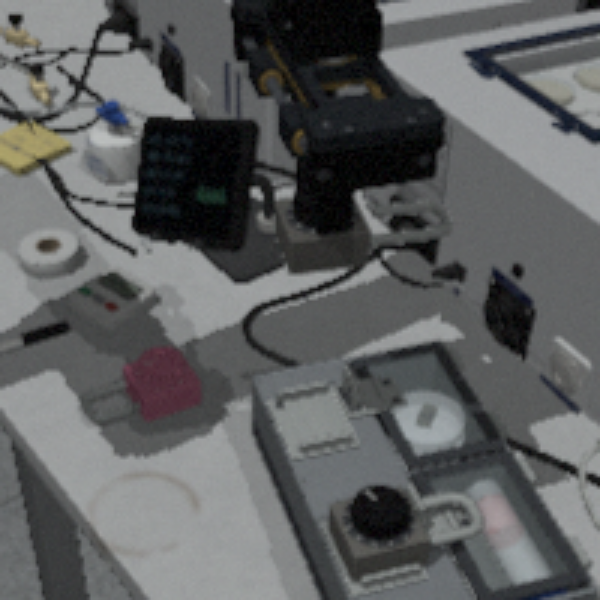

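The open lock hangs level in the gripper at (320,240), clear of the safe. The right lock at (380,530) hasn't been touched.

```bash
python3 -c "
from workcell import env
print(env.close_job())"
```

```text
the job is handed in; nothing more can be done
None
```

I opened the left bay's lock (the bay with the culture dishes) at the third click, pulled its shackle fully open, lifted it out of the hasp and handed the job in with it held still, dial up, about 16 cm above the safe; the other lock and the bench items were left alone.

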